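# Cap the clay extruder against the square and hold it

### The job

Lay the T-square flat on the table with its dark wooden stock flush against the front face of the extruder's stand (the side the red mark points to), its steel blade pointing away from the stand and in line with the barrel, and let go of it. Then screw the brass end cap down (clockwise from above) until it bottoms out, and back it off a quarter turn so that the die can still be lined up with the square. Finish while still gripping the cap there, the square still flush, and leave the other things on the table where they are.

Things in the scene. Friction and masses are not known exactly. Their poses are not given: they have to be found in the camera images.
- stand: Extruder stand, fixed to the table: wooden block 90 mm (x) by 100 mm (y), 30 mm tall, in its middle an upright aluminium barrel, 42 mm diameter (58 mm foot), with a brass cap on top. Origin: centre of the block's underside; the cap's axis is the vertical through it. The front face is the block face at x = -45 mm, roughly towards the robot; a red stripe on the block's top points to it.
- stand_face (a point): Middle of the lower edge of the stand's front face; axes as stand (its -x points out of the face).
- cap (a joint): Turn of the brass end cap in rad: 0 = bottomed out on a hard stop (blue line on the cap over the red stripe, towards the front face). Grows as it is unscrewed, anticlockwise from above, up to 5.0; a quarter turn is 1.57. The cap is captive, already started on its right-hand thread 2.0 to 3.0 rad up, climbs 0.8 mm per rad, turns with 0.08 N m friction and stays where left.
- cap_top (a point): Centre of the top of the brass knurled cap: 52 mm diameter, 24 mm tall (its side, to be gripped, reaches 24 mm down from here), top 129 mm above the table when bottomed out. A shallow opening in the top shows the steel die.
- cap_line (a point): Outer end of the blue painted line, at the cap's top rim, 26 mm from its axis.
- square: Loose T-square, 165 g, lying flat: dark wooden stock 20 mm (x) by 120 mm (y), 16 mm tall, across the +x end, its outer (flush) face at x = +65 mm; steel blade 30 mm wide, 4 mm thick, from there to x = -85 mm; on the blade an upright wooden grip rib 40 mm long (x), 14 mm thick (y), top 42 mm above the table. Origin: on the underside, below the rib's centre.
- square_left (a point): On the stock's outer (flush) face, 8 mm up, 58 mm to the square's +y from its middle.
- square_right (a point): On the stock's outer (flush) face, 8 mm up, 58 mm to the square's -y from its middle.
- figure: Bystander: terracotta figurine, 44 mm base, 100 mm tall, standing between the stand and the place where the square starts. Origin under its base.
- glaze_jar: Bystander: white jar with a black lid, 60 mm diameter, 75 mm tall. Origin under its base.
- slip_bowl: Bystander: terracotta bowl, 100 mm diameter, 45 mm tall. Origin under its base.
- spare_die: Bystander: steel ring, 38 mm diameter, 6 mm thick, lying flat. Origin under its centre.
- brush: Bystander: brush lying flat. Origin under its middle.
- clay_brick: Bystander: fired clay brick 90 by 55 by 40 mm. Origin under its centre.

How it is judged (in metres and radians):
On the way, in this order (a step that is already met when the one before it is completed fails the run):
1. the square lies flat with its stock flush against the stand's front face, blade in line with the barrel, and is let go (x of square_left in the frame of stand between -0.0485 and -0.0425 m and x of square_right in the frame of stand between -0.0485 and -0.0425 m and y of square in the frame of stand between -0.02 and 0.02 m and angle between square's own z axis and vertical below 0.06 rad and height (world z) of square below 0.004 m and contact force between the fingers and square below 0.3 N and linear speed of square below 0.02 m/s), for 0.3 s.
2. the cap is screwed down until it bottoms out, the square still flush (all of step 1 and value of joint cap below 0.06 rad), for 0.1 s.
At the end, for the whole second after the job is handed in: The cap is a quarter turn off its bottom (1.57 rad within 0.26 rad), still, and gripped by the fingers (over 4 N); the square lies flat and untouched with both ends of its stock within 3.5 mm of the stand's front face and its middle within 20 mm of the barrel's centre line (all of step 1 and value of joint cap between 1.31 and 1.83 rad and velocity of joint cap between -0.05 and 0.05 rad/s and contact force between the fingers and cap above 4 N); the arm keeps its last pose, push and grip.
It fails at once if another thing on the table is pushed away by more than 3 cm (distance of any of figure, glaze_jar, slip_bowl, spare_die, brush, clay_brick from where it was at the start of the episode above 0.03 m).
It fails at once if the figurine, jar or bowl is knocked over (angle between any of figure, glaze_jar, slip_bowl's own z axis and vertical above 0.5 rad).
It also fails if it takes over 72 s, if anything falls off the work surface, if the arm or the gripper's body presses on something with over 40 N, if the wrist force passes 120 N, or if a joint passes its speed limit or range.

### The arm

A 6-joint arm with a two-finger parallel gripper is mounted at the origin on the work surface. World frame = base frame: x ahead of the robot, y to its left, z up, the work surface at z = 0. Lengths are in mm, angles in rad, forces in N, time in s.
With the tool pointing down it reaches from about 400 to 925 mm from the base axis. Payload 12.5 kg.
Tool frame: the origin (TCP) lies midway between the tips of the shut fingers; the grasp point (between the pads) lies 19 mm behind it (env.pinch_z is the z of the grasp point in the tool frame, in mm); z points along the fingers, y is the line along which they close (so a half turn about z gives the same grasp; the last joint's range is limited). The gripper opens to 95 mm and grips with 3 to 60 N. Pads are 20 mm wide; open, the fingers measure 119 mm over their backs; the gripper's body (75 mm by 180 mm) begins 59 mm behind the grasp point.
Start: joints at [-1.279, 0.491, 1.559, -0, 1.092, -0.106], TCP at [242.144, -576.208, 192.361] pointing down, gripper open.
Joint ranges: [-3.1, 3.1], [-0.84, 2.19], [0.05, 2.79], [-1.13, 4.28], [0.06, 2.93], [-2.69, 2.69]. Speed limits (rad/s): [2.22, 2.22, 2.79, 3.14, 3.14, 3.14].

### API

Orientations are given as [roll, pitch, yaw] about the fixed x, y, z axes, in that order (R = Rz(yaw) Ry(pitch) Rx(roll)).
In Python, from cell import env, eyes gives the robot as it stands.
- The arm moves only by the shell command python3 -m inch 'ROWS'. ROWS is JSON, a list of rows, each a list of 3 entries, a list of its own where there are three numbers: the shift along the tool's x, y, z in units of 60 mm (1.0 is 60 mm), then the turn about the tool's z in units of 5 degrees (1.0 is 5 degrees), then the closure, from -1 (fully open) to 1 (shut). In form: [[[tx, ty, tz], turn, claw], ...]. A call has exactly 10 rows; each row shifts and turns the commanded pose from where the row before left it, along the tool's axes as they then stand; what a row does not reach is not made up. A row lasts 1/8 s, in which the tool goes at most 62.5 mm and 10.7 degrees, less where a joint would pass 70% of its speed; a pose out of reach is approached as far as the arm can. A call is refused whole if a number of a shift passes 1 or a number of a turn 1, either way. A call with a gripper value outside its range is refused whole. The fingers move at their own pace and stop on an object; the grip force is fixed at half the most. Time passes only in rows, so rows that do not move let the fingers close, or fill a call up. It gives the time, the measured TCP pose, the force, the opening and the grip force at its end, in the units of the state.
- env.state(): the state, without advancing time (a new reading comes with each control period).
- eyes.read_camera(name): name is "scene" or "top" or "wrist"; returns a dict with "pixels" (420x560x3 uint8, red, green, blue), "fx", "fy", "cx", "cy" (pixels), "extrinsics" (4x4, takes a point from world to camera coordinates). Camera axes: x right, y down, z forward; pixel columns grow to the right and rows downward; lengths in mm; the calibration is good to about 2 mm. The wrist camera is an equidistant fisheye: a pixel r from the principal point sees the ray r / f radians off the axis. A picture is of the moment at which its call begins. There is no depth.
- env.job_done(): hands the job in; it is judged then, once.
Trained networks look in a picture, given as the dict that the camera call returned (one of the last four; its "shot" number tells which), for a name from the list of things; names that differ only in an ending like _2 or _b are one class to them, and where a whole thing is asked for, a point or a joint stands for the part that bears it (a point fixed in the world has none). Each returns a list of dicts, best first, with "score" (0 to 1); they miss things now and then, are a little off and sometimes report something else, mostly with a low value. They report only what shows in the picture. A call takes as long as a camera call.
- eyes.boxes_of(name, picture): "centre" ([row, column] in pixels, amid what is visible of it).
- eyes.cut_out(name, picture): "mask" (420x560 bool, what is visible of it) and "centre" ([row, column] in pixels, amid what is visible of it).
- eyes.spot_point(name, picture): "centre" ([row, column] in pixels: a listed point, or the origin of a listed thing).
The state is a dict: "t": time; "joints": joint angles; "qvel": joint speeds; "tau": joint torques, N m; "eef_pos": TCP position; "tcp_rot": TCP orientation; "ft_force": force on the tool from outside, world axes, zero at the start; "moment": the same for the moment, N m; "opening": opening from 0.0 (shut) to 1.0 (fully open); "grip_force": force on a finger pad.
Only numpy, scipy, OpenCV 4.12 (cv2) and the standard library are available. Lean on these libraries where they do the work, as an engineer would, in place of code of your own. Each camera call takes 0.05 s, during which the arm holds its last target. There are 200 camera calls.

## Working session

There is one attempt and no reset: what is moved stays moved. The work goes in short steps, Python scripts to look and compute and a shell command to move; the robot and the scene stay as the last step left them, time stands still between calls to the robot, and variables do not carry over. Pictures are saved under pics/ and viewed, at most 10 in all, crops included, and the job is handed in when it is done.

```bash
mkdir -p pics; ls; cat > h.py <<'E'
import numpy as np, cv2
from cell import env, eyes
def ground(pic,rc,z):
    E=np.array(pic["extrinsics"]);R=E[:3,:3];t=E[:3,3]
    r,c=rc; d=R.T@np.array([(c-pic["cx"])/pic["fx"],(r-pic["cy"])/pic["fy"],1.]); o=-R.T@t
    return o+d*(z-o[2])/d[2]
def save(pic,n): cv2.imwrite(n,np.ascontiguousarray(pic["pixels"][:,:,::-1]))
E
python3 - <<'E'
from h import *
for cam in("top","scene"):
    p=eyes.read_camera(cam); save(p,f"pics/{cam}0.png")
    for n,z in dict(stand=0,stand_face=0,cap_top=131,cap_line=131,square=0,square_left=8,square_right=8,figure=0,glaze_jar=0,slip_bowl=0,spare_die=0,brush=0,clay_brick=0).items():
        r=eyes.spot_point(n,p)
        for q in r[:1]: print(cam,n,round(q["score"],2),np.round(q["centre"]),np.round(ground(p,q["centre"],z)[:2]))
print(env.state(),env.pinch_z)
E
```

```text
pics
top stand_face 0.94 [236. 363.] [ 542. -241.]
top cap_top 0.85 [220. 365.] [ 581. -223.]
top cap_line 0.71 [206. 366.] [ 615. -224.]
top square 0.88 [206. 192.] [612. 208.]
top square_left 0.75 [179. 180.] [683. 238.]
top square_right 0.67 [190. 221.] [655. 131.]
top figure 0.75 [201. 275.] [630.  -9.]
top glaze_jar 0.74 [212. 111.] [594. 418.]
top slip_bowl 0.69 [229. 429.] [ 564. -414.]
top spare_die 0.53 [160. 242.] [736.  80.]
top brush 0.63 [154. 325.] [ 756. -138.]
top clay_brick 0.92 [154. 178.] [749. 247.]
scene stand 0.98 [278. 194.] [ 587. -229.]
scene stand_face 0.66 [268. 179.] [ 540. -244.]
scene cap_top 0.54 [242. 186.] [ 584. -227.]
scene cap_line 0.93 [250. 194.] [ 612. -224.]
scene square 0.87 [207. 340.] [605. 208.]
scene square_left 0.71 [215. 372.] [680. 253.]
scene square_right 0.71 [229. 331.] [657. 135.]
scene figure 0.9 [249. 281.] [634.  -6.]
scene slip_bowl 0.97 [311. 118.] [ 570. -416.]
scene spare_die 0.68 [260. 336.] [738.  86.]
scene brush 0.86 [310. 261.] [ 755. -146.]
scene clay_brick 0.57 [234. 386.] [747. 246.]
{'t': 1.4, 'joints': array([-1.27856385e+00,  4.90905160e-01,  1.55889940e+00, -2.72881588e-07,
        1.09170994e+00, -1.05607225e-01]), 'qvel': array([-3.32551626e-04,  9.94353078e-04, -3.68633145e-04,  1.04331119e-03,
       -5.47562051e-04, -9.17515616e-05]), 'tau': array([-1.22525471e-03, -6.12474060e+01, -2.58429247e+01,  6.93113613e-02,
        4.45735571e-02, -1.66547642e-05]), 'eef_pos': array([ 242.16389587, -576.19677499,  192.35794408]), 'tcp_rot': array([3.14151496e+00, 8.47952216e-06, 3.97839825e-01]), 'ft_force': array([ 1.22054682, -0.4288412 ,  0.00927462]), 'moment': array([-0.0270788 ,  0.02859939, -0.03938552]), 'grip_force': 0.0, 'opening': 1.0026754596837946} -18.8
```

View pics/top0.png

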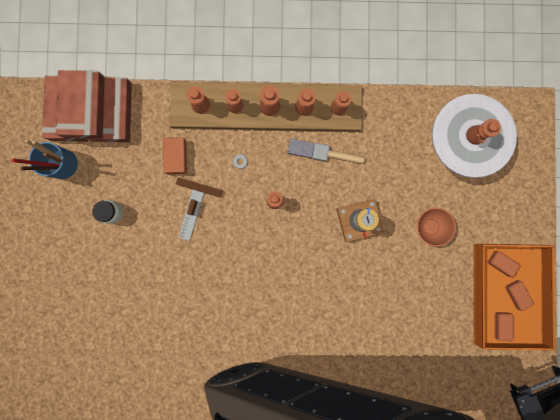

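View pics/scene0.png

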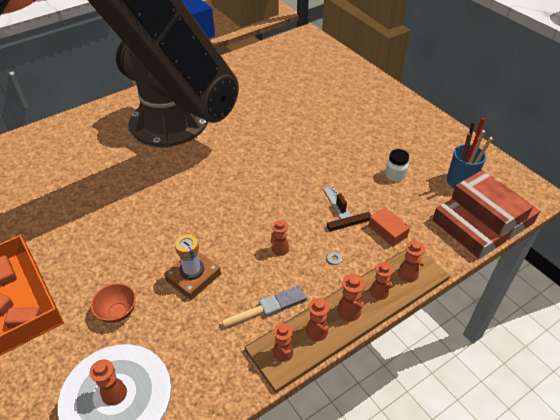

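Top picture: square at about (206,192) with its blade towards the robot, figurine at (201,275), and the stand at (221,362) with its red stripe at (236,363). The blue line points away from the stripe. The scene view agrees. I'll move towards the square.

```bash
python3 -m inch '[[[0.74,-0.67,0],0,-1],[[0.74,-0.67,0],0,-1],[[0.74,-0.67,0],0,-1],[[0.74,-0.67,0],0,-1],[[0.74,-0.67,0],0,-1],[[0.74,-0.67,0],0,-1],[[0.74,-0.67,0],0,-1],[[0.74,-0.67,0],0,-1],[[0.74,-0.67,0],0,-1],[[0,0,0],0,-1]]'
cat >> h.py <<'E'
def gw(pic,rc,z):
    E=np.array(pic["extrinsics"]);R=E[:3,:3];t=E[:3,3]
    r,c=rc; v=np.array([(c-pic["cx"])/pic["fx"],(r-pic["cy"])/pic["fy"]]); th=np.linalg.norm(v)
    u=v/max(th,1e-9)*np.sin(th); d=R.T@np.array([u[0],u[1],np.cos(th)]); o=-R.T@t
    return o+d*(z-o[2])/d[2]
def wrist(names,p=None):
    p=p or eyes.read_camera("wrist"); out={}
    Z=dict(cap_top=131,cap_line=131,square_left=8,square_right=8)
    for n in names:
        for q in eyes.spot_point(n,p)[:1]:
            g=gw(p,q["centre"],Z.get(n,0))[:2]; out[n]=g
            print(n,round(q["score"],2),np.round(q["centre"]),np.round(g,1))
    return p,out
E
python3 - <<'E'
from h import *
p,_=wrist("stand stand_face cap_top cap_line square square_left square_right figure".split()); save(p,"pics/w1.png")
s=env.state();print(s["t"],s["eef_pos"],s["tcp_rot"],p["extrinsics"])
E
```

```text
t: 2.65
eef_pos: [471.4, -84.7, 192.4]
tcp_rot: [3.142, -0.0, 0.403]
ft_force: [-0.2, -0.4, 0.3]
opening: 1.001
grip_force: 0.0
stand 0.88 [144. 430.] [ 586.9 -230.1]
stand_face 0.77 [176. 422.] [ 545.8 -238.9]
cap_top 0.69 [159. 484.] [ 587.3 -226.6]
cap_line 0.62 [139. 496.] [ 609.5 -229.1]
square 0.82 [  2. 126.] [611.5 199.6]
3.1 [470.16402916 -88.71998372 192.36623723] [ 3.14144730e+00 -2.21246070e-05  3.96157425e-01] [[ 3.92720842e-01 -9.19657443e-01  7.26417614e-04 -2.63555637e+02]
 [-8.78875470e-01 -3.75072892e-01  2.94785063e-01  3.48708461e+02]
 [-2.70828818e-01 -1.16406669e-01 -9.55563310e-01  5.10079996e+02]
 [ 0.00000000e+00  0.00000000e+00  0.00000000e+00  1.00000000e+00]]
```

View pics/w1.png

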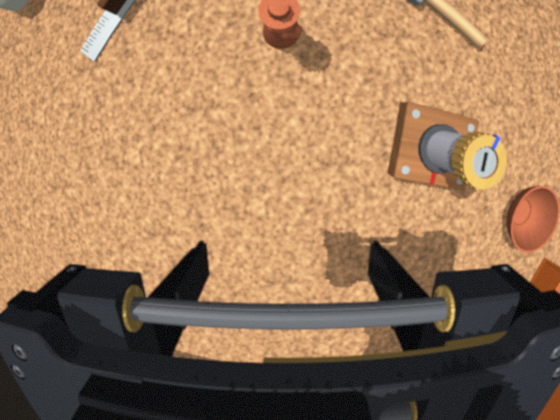

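Wrist picture: stand block top at rows 102–185, columns 395–480, stripe at (178,433). Blue line runs to (140,497), and the blade end shows at (40,100). On to the square.

```bash
python3 -m inch '[[[0.70,-0.70,0],0,-1],[[0.70,-0.70,0],0,-1],[[0.70,-0.70,0],0,-1],[[0.70,-0.70,0],0,-1],[[0.5,-0.70,0],0,-1],[[0,0,0],1,-1],[[0,0,0],1,-1],[[0,0,0],1,-1],[[0,0,0],1,-1],[[0,0,0],1,-1]]'
python3 -m inch '[[[0,0,0],1,-1],[[0,0,0],1,-1],[[0,0,0.2],0,-1],[[0,0,0.2],0,-1],[[0,0,0.2],0,-1],[[0,0,0.2],0,-1],[[0,0,0],0,-1],[[0,0,0],0,-1],[[0,0,0],0,-1],[[0,0,0],0,-1]]'
python3 - <<'E'
from h import *
p,_=wrist("square square_left square_right".split()); save(p,"pics/w2.png")
s=env.state();print(s["t"],s["eef_pos"],s["tcp_rot"])
for q in eyes.cut_out("square",p)[:1]:
    m=q["mask"]; print(m.sum())
    c,r=np.where(m.T); np.save("m2.npy",m)
    ct,_=cv2.findContours(m.astype(np.uint8),cv2.RETR_EXTERNAL,cv2.CHAIN_APPROX_SIMPLE)
    b=max(ct,key=cv2.contourArea); a=cv2.approxPolyDP(b,3,True)[:,0]
    for x,y in a: print((y,x),np.round(gw(p,(y,x),16)[:2]),np.round(gw(p,(y,x),4)[:2]))
E
```

```text
t: 4.35
eef_pos: [571.7, 181.9, 192.2]
tcp_rot: [3.141, 0.0, -0.042]
ft_force: [-0.5, 0.3, 0.1]
opening: 1.001
grip_force: 0.0
t: 5.6
eef_pos: [571.7, 182.5, 144.7]
tcp_rot: [-3.141, -0.001, -0.213]
ft_force: [-1.0, -0.4, -0.2]
opening: 1.001
grip_force: 0.0
square 0.65 [158. 262.] [611.  201.8]
square_left 0.82 [ 96. 207.] [687.5 240.8]
square_right 0.85 [100. 320.] [658.3 131.1]
5.8 [571.60256989 182.46657989 144.41811593] [-3.14158173e+00 -2.26294923e-04 -2.13073858e-01]
5834
(np.int32(95), np.int32(203)) [689. 243.] [690. 246.]
(np.int32(114), np.int32(203)) [670. 247.] [671. 250.]
(np.int32(116), np.int32(247)) [657. 205.] [658. 206.]
(np.int32(234), np.int32(244)) [538. 237.] [534. 240.]
(np.int32(236), np.int32(268)) [531. 213.] [526. 214.]
(np.int32(118), np.int32(275)) [649. 178.] [649. 179.]
(np.int32(118), np.int32(319)) [640. 136.] [640. 135.]
(np.int32(102), np.int32(322)) [655. 130.] [655. 129.]
(np.int32(97), np.int32(292)) [666. 158.] [666. 157.]
```

View pics/w2.png

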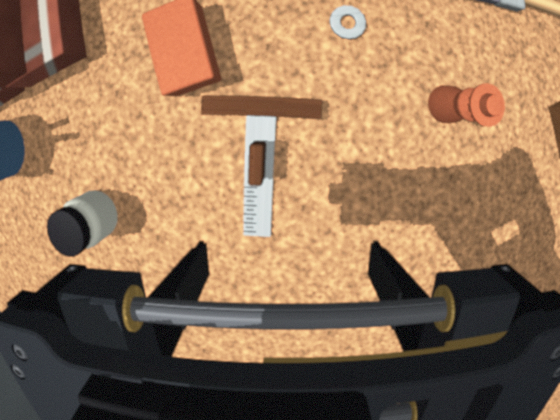

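Square clear in the wrist picture: stock from (105,203) to (108,322), rib at (163,257), blade end at (235,256). Origin is about (610.5, 204), yaw about -16°. I'll descend and grasp.

```bash
python3 -m inch '[[[0,0,0],0.75,-1],[[0.525,-0.527,0],0,-1],[[0,0,0.55],0,-1],[[0,0,0.55],0,-1],[[0,0,0.55],0,-1],[[0,0,0.56],0,-1],[[0,0,0],0,-1],[[0,0,0],0,1],[[0,0,0],0,1],[[0,0,0],0,1]]'
python3 - <<'E'
from h import *
s=env.state();print(s["t"],s["eef_pos"],s["tcp_rot"],s["opening"],s["grip_force"])
E
```

```text
t: 7.1
eef_pos: [611.0, 204.3, 12.8]
tcp_rot: [-3.141, -0.002, -0.278]
ft_force: [-0.6, 0.6, 0.7]
opening: 0.741
grip_force: 0.0
7.1 [611.02212649 204.28065882  12.82795788] [-3.14087754e+00 -1.52177898e-03 -2.78479998e-01] 0.7406339150246952 0.0
```

```bash
python3 -m inch '[[[0,0,0],0,1],[[0,0,0],0,1],[[0,0,0],0,1],[[0,0,0],0,1],[[0,0,0],0,1],[[0,0,0],0,1],[[0,0,0],0,1],[[0,0,0],0,1],[[0,0,-0.3],0,1],[[0,0,-0.5],0,1]]'
```

```text
t: 8.35
eef_pos: [610.1, 204.0, 60.3]
tcp_rot: [3.141, 0.001, -0.279]
ft_force: [0.5, 0.1, -1.7]
opening: 0.145
grip_force: 30.0
```

```bash
python3 -m inch '[[[-0.31,0.8,0],0,1],[[-0.31,0.8,0],0,1],[[-0.31,0.8,0],0,1],[[-0.31,0.8,0],0,1],[[-0.31,0.8,0],0,1],[[0.14,0.88,0],0,1],[[0.14,0.88,0],0,1],[[0.14,0.88,0],0,1],[[0.14,0.88,0],0,1],[[0.14,0.88,0],0,1]]'
python3 -m inch '[[[0,0,0],-1,1],[[0,0,0],-1,1],[[0,0,0],-1,1],[[0,0,0],-1,1],[[0,0,0],-1,1],[[0,0,0],-1,1],[[0,0,0],0,1],[[0,0,0],0,1],[[0,0,0],0,1],[[0,0,0],0,1]]'
python3 - <<'E'
from h import *
p,_=wrist("stand stand_face cap_top cap_line square square_left square_right".split()); save(p,"pics/w3.png")
s=env.state();print(s["t"],s["eef_pos"],s["tcp_rot"],s["opening"],s["grip_force"])
E
```

```text
t: 9.6
eef_pos: [422.7, -268.5, 60.9]
tcp_rot: [3.141, -0.001, -0.279]
ft_force: [1.9, 0.1, -1.6]
opening: 0.146
grip_force: 30.0
t: 10.85
eef_pos: [423.0, -266.4, 59.8]
tcp_rot: [3.141, 0.0, 0.245]
ft_force: [-0.1, 0.1, -1.7]
opening: 0.148
grip_force: 30.0
stand 0.79 [  6. 292.] [ 586.1 -229.5]
stand_face 0.89 [ 62. 291.] [ 541.5 -239.2]
square 0.82 [236. 289.] [ 405.1 -271.8]
square_left 0.74 [143. 194.] [ 464.5 -181.5]
square_right 0.71 [143. 382.] [ 499.  -322.2]
11.25 [ 422.9657702  -266.38493139   59.727784  ] [3.14151037e+00 4.95089570e-06 2.45072916e-01] 0.14426606302639283 29.997030794620514
```

View pics/w3.png

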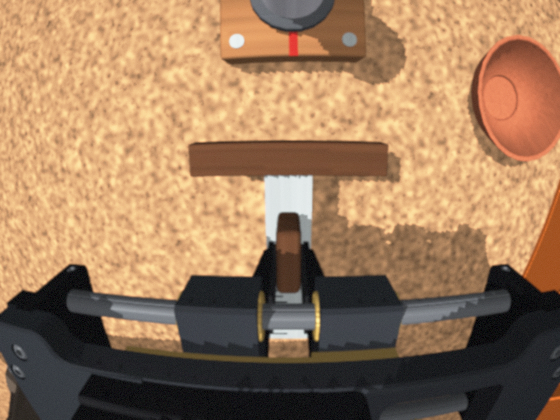

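Square held level: stock from (142,190) to (175,387). Stand's front face is at rows 55–63, columns 221–365, stripe at column 293.

```bash
python3 - <<'E'
from h import *
p=eyes.read_camera("wrist")
def edge(n,top):
    m=eyes.cut_out(n,p)[0]["mask"]; cols=np.where(m.any(0))[0]; pts=[]
    for c in cols[8:-8]:
        r=np.where(m[:,c])[0]; pts.append((r.min() if top else r.max(),c))
    return np.array(pts,float)+[(-.5 if top else .5),0],cols
for n,top,z in (("stand",0,0),("square",1,63)):
    e,cols=edge(n,top); print(n,cols[[0,-1]],e[::25].tolist())
    g=np.array([gw(p,q,z)[:2] for q in e]); 
    med=np.polyfit(g[:,1],g[:,0],1); 
    for _ in range(3):
        res=g[:,0]-np.polyval(med,g[:,1]); k=abs(res)<1.5; med=np.polyfit(g[k,1],g[k,0],1)
    yaw=-np.arctan(med[0]); print("yaw",yaw,"inl",k.mean(),"ends",g[k][[0,-1]], "mid",(g[k][0]+g[k][-1])/2)
E
```

```text
stand [220 366] [[63.5, 228.0], [62.5, 253.0], [61.5, 278.0], [61.5, 303.0], [61.5, 328.0], [62.5, 353.0]]
yaw 0.2636128120993972 inl 1.0 ends [[ 529.83260219 -192.59343909]
 [ 556.1108747  -288.91124277]] mid [ 542.97173845 -240.75234093]
square [188 388] [[141.5, 196.0], [140.5, 221.0], [139.5, 246.0], [139.5, 271.0], [139.5, 296.0], [139.5, 321.0], [140.5, 346.0], [141.5, 371.0]]
yaw 0.24717969564791176 inl 1.0 ends [[ 474.32959705 -197.42335268]
 [ 500.94184632 -303.662252  ]] mid [ 487.63572169 -250.54280234]
```

```bash
python3 -m inch '[[[0,0,0],-0.2,1],[[0,0.1,0],0,1],[[0,0,0.3],0,1],[[0,0,0.3],0,1],[[0,0,0.17],0,1],[[0.3,0,0],0,1],[[0.3,0,0],0,1],[[0.2,0,0],0,1],[[0,0,0],0,1],[[0,0,0],0,1]]'
python3 - <<'E'
from h import *
s=env.state();print(s["t"],s["eef_pos"],s["tcp_rot"],s["ft_force"],s["moment"],s["grip_force"])
p=eyes.read_camera("wrist"); save(p,"pics/w4.png")
E
```

```text
t: 12.65
eef_pos: [470.7, -259.5, 13.6]
tcp_rot: [-3.142, 0.0, 0.263]
ft_force: [-0.8, 0.0, -1.7]
opening: 0.146
grip_force: 30.0
12.65 [ 470.67326256 -259.51111459   13.62110494] [-3.14152688e+00  1.78071081e-04  2.62968059e-01] [-0.80169941  0.01309608 -1.67522206] [ 0.00276296 -0.01667668  0.02821174] 29.997163116931915
```

View pics/w4.png

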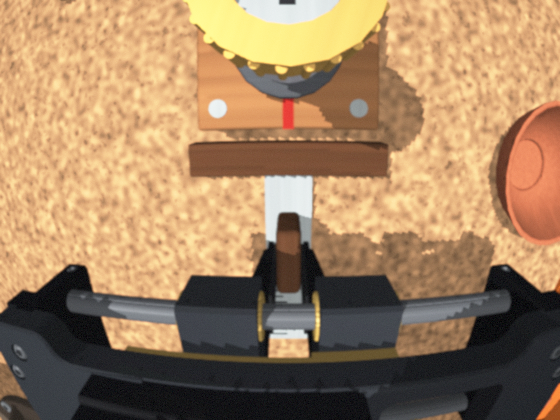

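The stock sits parallel to the face (rows 142 and 129) and centred on the stripe at column 288, with a small gap left. I'll advance gently.

```bash
python3 -m inch '[[[0.04,0,0.013],0,1],[[0.03,0,0],0,1],[[0,0,0],0,1],[[0.02,0,0],0,1],[[0,0,0],0,1],[[0.01,0,0],0,1],[[0,0,0],0,1],[[0,0,0],0,1],[[0,0,0],0,1],[[0,0,0],0,1]]'
```

```text
t: 13.95
eef_pos: [476.6, -258.2, 12.7]
tcp_rot: [3.142, 0.0, 0.263]
ft_force: [0.9, 0.3, -1.3]
opening: 0.146
grip_force: 30.0
```

```bash
python3 -m inch '[[[0.02,0,0],0,1],[[0,0,0],0,1],[[0.02,0,0],0,1],[[0,0,0],0,1],[[0.01,0,0],0,1],[[0,0,0],0,1],[[0.01,0,0],0,1],[[0,0,0],0,1],[[0,0,0],0,1],[[0,0,0],0,1]]'
```

```text
t: 15.2
eef_pos: [478.8, -257.5, 12.8]
tcp_rot: [-3.141, 0.002, 0.263]
ft_force: [-9.9, -5.8, 3.2]
opening: 0.143
grip_force: 30.0
```

```bash
python3 -m inch '[[[0,0,0],0,-1],[[0,0,0],0,-1],[[0,0,0],0,-1],[[0,0,0],0,-1],[[0,0,0],0,-1],[[0,0,-0.1],0,-1],[[0,0,-0.5],0,-1],[[0,0,-0.7],0,-1],[[0,0,-0.7],0,-1],[[0,0,-0.7],0,-1]]'
python3 - <<'E'
from h import *
p=eyes.read_camera("wrist"); save(p,"pics/w5.png")
s=env.state();print(s["t"],s["eef_pos"],s["tcp_rot"],s["ft_force"],s["opening"])
wrist(["square","square_left","square_right","cap_top","cap_line","stand_face"],p)
E
```

```text
t: 16.45
eef_pos: [480.0, -257.1, 176.6]
tcp_rot: [3.141, -0.0, 0.263]
ft_force: [1.8, 0.0, 0.1]
opening: 0.997
grip_force: 0.0
16.5 [ 481.65602768 -258.16523115  181.75448167] [ 3.13578313 -0.00488077  0.26260737] [ 1.16723724 -0.28298291  4.403013  ] 0.9970423207147382
square 0.71 [184. 289.] [ 478.9 -259.2]
square_left 0.73 [130. 237.] [ 526.2 -186.1]
square_right 0.79 [129. 340.] [ 556.6 -297.1]
cap_line 0.85 [ 46. 300.] [ 609.6 -231.5]
stand_face 0.71 [127. 290.] [ 543.9 -242.5]
```

View pics/w5.png

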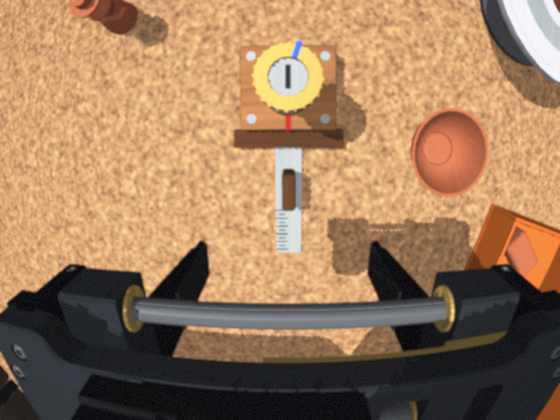

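The square is flush: stock edge at row 129 against the block. Blue line runs from (77,288) to (44,299), so the cap is about 2.8 rad up. I'll take the cap centre from its mask, then turn the wrist back to have room.

```bash
python3 - <<'E'
from h import *
p=eyes.read_camera("wrist")
m=eyes.cut_out("cap",p)[0]["mask"].astype(np.uint8)
ct,_=cv2.findContours(m,cv2.RETR_EXTERNAL,cv2.CHAIN_APPROX_NONE); b=max(ct,key=cv2.contourArea)[:,0]
g=np.array([gw(p,(y,x),131)[:2] for x,y in b]).astype(np.float32)
print(b.min(0),b.max(0),cv2.minEnclosingCircle(g),cv2.fitEllipse(g))
print(np.round(gw(p,(77,288),131)))
E
python3 -m inch '[[[0,0,0],-1,-1],[[0,0,0],-1,-1],[[0,0,0],-1,-1],[[0,0,0],-1,-1],[[0,0,0],-1,-1],[[0,0,0],-1,-1],[[0,0,0],-1,-1],[[0,0,0],-1,-1],[[0,0,0],-1,-1],[[0,0,0],-1,-1]]'
python3 -m inch '[[[0,0,0],-1,-1],[[0,0,0],-1,-1],[[0,0,0],-1,-1],[[0,0,0],-1,-1],[[0,0,0],-1,-1],[[0,0,0],-1,-1],[[0,0,0],-1,-1],[[0,0,0],-1,-1],[[0,0,0],0,-1],[[0,0,0],0,-1]]'
```

```text
[252  40] [324 111] ((585.814453125, -229.23866271972656), 27.07728385925293) ((585.1804809570312, -228.89276123046875), (49.80622100830078, 51.49723815917969), 77.27143096923828)
[ 584. -229.  131.]
t: 18.15
eef_pos: [479.9, -257.1, 173.9]
tcp_rot: [-3.14, -0.0, 1.138]
ft_force: [0.8, -0.3, -0.1]
opening: 0.998
grip_force: 0.0
t: 19.4
eef_pos: [480.0, -257.2, 174.4]
tcp_rot: [-3.141, -0.0, 1.831]
ft_force: [-0.2, 0.7, -0.1]
opening: 1.002
grip_force: 0.0
```

```bash
python3 -m inch '[[[0,0.6,0],0,-1],[[0,0.6,0],0,-1],[[0,0.62,0],0,-1],[[0,0,0],0,-1],[[0,0,0.4],0,-1],[[0,0,0.4],0,-1],[[0,0,0.42],0,-1],[[0,0,0],0,1],[[0,0,0],0,1],[[0,0,0],0,1]]'
python3 -m inch '[[[0,0,0],0,1],[[0,0,0],0,1],[[0,0,0],0,1],[[0,0,0],0,1],[[0,0,0],0,1],[[0,0,0],0,1],[[0,0,0],0,1],[[0,0,0],0,1],[[0,0,0],0,1],[[0,0,0],0,1]]'
```

```text
t: 20.65
eef_pos: [585.9, -229.2, 102.7]
tcp_rot: [3.14, 0.001, 1.833]
ft_force: [-0.6, -0.3, -0.1]
opening: 0.739
grip_force: 0.0
t: 21.9
eef_pos: [585.8, -228.9, 101.9]
tcp_rot: [3.141, 0.0, 1.833]
ft_force: [-1.1, -0.1, 5.1]
opening: 0.537
grip_force: 30.0
```

```bash
python3 -m inch '[[[0,0,0.001],1,1],[[0,0,0.001],1,1],[[0,0,0.001],1,1],[[0,0,0.001],1,1],[[0,0,0.001],1,1],[[0,0,0.001],1,1],[[0,0,0.001],1,1],[[0,0,0.001],1,1],[[0,0,0.001],1,1],[[0,0,0.001],1,1]]'
python3 -c "
from h import *
s=env.state();print(s['moment'],s['ft_force'],s['joints'][5])"
python3 -m inch '[[[0,0,0.001],1,1],[[0,0,0.001],1,1],[[0,0,0.001],1,1],[[0,0,0.001],1,1],[[0,0,0.001],1,1],[[0,0,0.001],1,1],[[0,0,0.001],1,1],[[0,0,0.001],1,1],[[0,0,0.001],1,1],[[0,0,0.001],1,1]]'
python3 - <<'E'
from h import *
s=env.state();print(s['moment'],s['ft_force'],s['joints'][5])
wrist(["cap_line","cap_top","square_left","square_right"])
E
```

```text
t: 23.15
eef_pos: [585.3, -228.8, 101.2]
tcp_rot: [-3.141, 0.0, 0.958]
ft_force: [-2.7, 1.1, 5.9]
opening: 0.539
grip_force: 30.0
[0.14816365 0.41558265 0.05489155] [-2.72085731  1.13785059  5.93821649] 0.13536530948892772
t: 24.4
eef_pos: [585.0, -228.4, 100.5]
tcp_rot: [-3.141, 0.001, 0.085]
ft_force: [-2.5, 2.8, 6.4]
opening: 0.535
grip_force: 30.0
[0.6126391  0.59503916 0.05448892] [-2.49463184  2.78104623  6.42136974] 1.0080379836897406
cap_line 0.83 [281. 328.] [ 576.7 -252.3]
cap_top 0.23 [142.  84.] [ 647.7 -106.4]
square_right 0.67 [240. 357.] [ 554.6 -297.9]
```

```bash
python3 -m inch '[[[0,0,0.001],1,1],[[0,0,0.001],1,1],[[0,0,0.001],1,1],[[0,0,0.001],1,1],[[0,0,0.001],1,1],[[0,0,0.001],1,1],[[0,0,0.001],1,1],[[0,0,0.001],1,1],[[0,0,0.001],1,1],[[0,0,0],0,1]]'
python3 -c "
from h import *
s=env.state();print(s['moment'],s['ft_force'],s['joints'][5])"
python3 -m inch '[[[0,0,0.001],0.5,1],[[0,0,0],0.5,1],[[0,0,0.001],0.5,1],[[0,0,0],0.5,1],[[0,0,0],0.5,1],[[0,0,0],0.5,1],[[0,0,0],0,1],[[0,0,0],0,1],[[0,0,0],0,1],[[0,0,0],0,1]]'
python3 - <<'E'
from h import *
s=env.state();print(s['moment'],s['ft_force'],s['joints'][5])
wrist(["cap_line","square_right"])
E
```

```text
t: 25.9
eef_pos: [585.2, -228.0, 99.8]
tcp_rot: [-3.141, 0.002, -0.699]
ft_force: [-2.4, 4.7, 6.5]
opening: 0.54
grip_force: 30.0
[ 0.98411152  0.36503896 -0.07407958] [-2.43333928  4.6957844   6.54129192] 1.7920004553395645
t: 27.15
eef_pos: [585.3, -227.9, 99.6]
tcp_rot: [-3.142, 0.002, -0.959]
ft_force: [-0.9, 5.7, 5.0]
opening: 0.536
grip_force: 30.0
[ 1.16983917  0.20711489 -0.01953249] [-0.87722984  5.74235071  5.03692763] 2.0525905741766564
cap_line 0.69 [280. 331.] [ 560.2 -235.5]
square_right 0.68 [162. 359.] [ 555.4 -297. ]
```

```bash
python3 -m inch '[[[0,0,0],0.5,1],[[0,0,0],0.5,1],[[0,0,0],0.5,1],[[0,0,0],0.5,1],[[0,0,0],0,1],[[0,0,0],0,1],[[0,0,0],0,1],[[0,0,0],0,1],[[0,0,0],0,1],[[0,0,0],0,1]]'
python3 - <<'E'
from h import *
s=env.state();print(s['moment'],s['ft_force'],s['joints'][5],s['tau'][5])
p,_=wrist(["cap_line","square_right"]); save(p,"pics/w6.png")
E
```

```text
t: 28.55
eef_pos: [585.4, -228.0, 99.7]
tcp_rot: [3.141, 0.001, -1.132]
ft_force: [-0.8, 5.4, 3.6]
opening: 0.535
grip_force: 30.0
[1.0900518  0.07019522 0.92251618] [-0.84424156  5.3675896   3.58261587] 2.2257342571421033 0.9431801363825798
cap_line 0.71 [274. 332.] [ 560.8 -234.5]
square_right 0.56 [154. 350.] [ 555.6 -293.7]
```

View pics/w6.png

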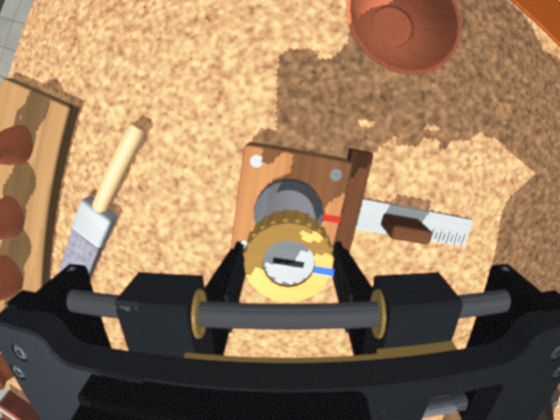

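Bottomed out: torque rose to 0.92 N m, and the blue line at (271,323) lies parallel to the red stripe at (218,332). The square is still flush. I'll back off a quarter turn.

```bash
python3 -m inch '[[[0,0,0],0,1],[[0,0,0],-1,1],[[0,0,0],-1,1],[[0,0,0],-1,1],[[0,0,0],-1,1],[[0,0,0],-1,1],[[0,0,0],-1,1],[[0,0,0],-1,1],[[0,0,0],-1,1],[[0,0,0],-1,1]]'
python3 -m inch '[[[0,0,-0.002],-1,1],[[0,0,-0.002],-1,1],[[0,0,-0.002],-1,1],[[0,0,-0.002],-1,1],[[0,0,-0.002],-1,1],[[0,0,-0.002],-1,1],[[0,0,-0.002],-1,1],[[0,0,-0.002],-1,1],[[0,0,-0.002],-1,1],[[0,0,0],-0.3,1]]'
python3 -m inch '[[[0,0,0],0,1],[[0,0,0],0,1],[[0,0,0],0,1],[[0,0,0],0,1],[[0,0,0],0,1],[[0,0,0],0,1],[[0,0,0],0,1],[[0,0,0],0,1],[[0,0,0],0,1],[[0,0,0],0,1]]'
python3 - <<'E'
from h import *
s=env.state();print(s['moment'],s['ft_force'],s['joints'][5],s['tau'][5])
p,o=wrist(["cap_line","square_right","square_left","square"]); save(p,"pics/w7.png")
d=o["cap_line"]-[585.4,-229]; print((np.arctan2(d[1],d[0])-(np.pi+.264))%(2*np.pi))
E
```

```text
t: 29.95
eef_pos: [585.2, -228.2, 100.1]
tcp_rot: [-3.141, 0.001, -0.346]
ft_force: [-3.5, 4.9, 9.9]
opening: 0.535
grip_force: 30.0
t: 31.2
eef_pos: [585.2, -228.6, 100.9]
tcp_rot: [-3.141, 0.0, 0.465]
ft_force: [-2.5, 2.0, 5.3]
opening: 0.538
grip_force: 30.0
t: 32.45
eef_pos: [585.2, -228.6, 100.9]
tcp_rot: [-3.141, 0.001, 0.463]
ft_force: [-2.2, 3.1, 6.2]
opening: 0.537
grip_force: 30.0
[0.41958313 0.39024295 0.04543555] [-2.21093576  3.13658574  6.19583839] 0.6299944108245231 0.013832130061928183
cap_line 0.85 [273. 332.] [ 591.6 -253.7]
square_left 0.56 [239. 220.] [ 523.7 -185.9]
square 0.96 [298. 269.] [ 480.6 -258.3]
1.5547463263642287
```

View pics/w7.png

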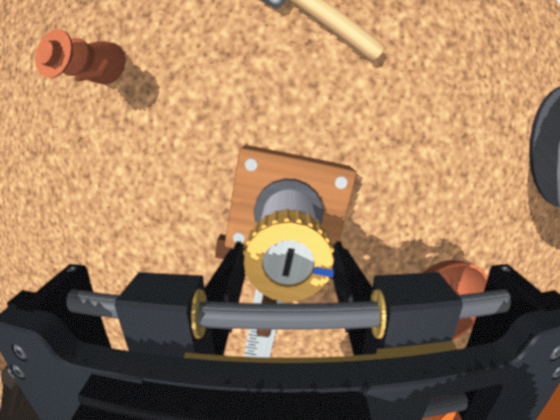

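The blue line at (271,323) is now square to the front-back direction, which puts the cap at about 1.55 rad. It's gripped with 30 N, and the square hasn't been touched. Handing in.

```bash
python3 -c "
from h import *
print(env.job_done())"
```

```text
the job is handed in; nothing more can be done
None
```

I laid the square flush against the stand and let go of it, screwed the cap down to its stop, backed it off to about 1.55 rad, and handed in at about 33 s still gripping the cap with 30 N; no verdict was returned.

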